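# Swap the piece boxed in between two blocks

### The arm

A 7-joint arm with a two-finger parallel gripper is mounted at the origin on a cart in front of the work surface, level with it; the furniture and walls round the work are solid. World frame = base frame: x ahead of the robot, y to its left, z up, the work surface at z = 0. Lengths are in mm, angles in rad, forces in N, time in s.
With the tool pointing down it reaches from about 400 to 900 mm from the base axis. Payload 5.5 kg.
Tool frame: the origin (TCP) lies between the finger pads; the fingertips stand 14 mm ahead of it and the grasp point (between the pads) lies 5 mm behind it; z points along the fingers, y is the line along which they close (so a half turn about z gives the same grasp; the last joint's range is limited). The gripper opens to 85 mm and grips with 20 to 120 N. Pads are 22 mm wide; open, the fingers measure 114 mm over their backs; the gripper's body (76 mm by 85 mm) begins 54 mm behind the grasp point. The pads swing forward as they close: fully open they stand 13 mm farther back than shut.
Start: joints at [0.263, 0.501, -0.427, 1.55, 0.221, 1.138, -0.21], TCP at [650, 0.037, 245.31] pointing down, gripper open.
Joint ranges: [-2.88, 2.88], [-0.31, 2.03], [-1.54, 1.56], [0.2, 2.42], [-1.41, 4.55], [0.19, 2.02], [-2.57, 2.57]. Speed limits (rad/s): [2.57, 2.57, 3.14, 3.14, 3.14, 3.14, 3.14].

### API

Orientations are given as a rotation vector (axis times angle).
In Python, from plant import get_obs, eyes, ticket gives the robot as it stands.
- The arm moves only by the tool play_rows, never from a script. Its argument "targets" is a list of rows, each a list of 7 numbers: the shift along the world's x, y, z in units of 40 mm (1.0 is 40 mm), then the turn, a rotation vector about the world's x, y, z in units of 5 degrees (1.0 is 5 degrees), then the opening, from 0 (shut) to 1 (fully open). A call has 1 to 20 rows; each row is the pose to reach, as a shift and turn from the pose commanded when the call began; what a row does not reach only later rows make up. A row lasts 1/8 s, in which the tool goes at most 62.5 mm and 10.7 degrees, less where a joint would pass 70% of its speed; a pose out of reach is approached as far as the arm can. A call with a gripper value outside its range is refused whole. The fingers move at their own pace and stop on an object; the grip force is fixed at half the most. Time passes only in rows, so rows that repeat a pose let the fingers close. It gives the time, the measured TCP pose, the force, the opening and the grip force at its end, in the units of the state.
- get_obs(): the state, without advancing time (a new reading comes with each control period).
- eyes.capture(name): name is "scene" or "side" or "wrist"; returns a dict with "image" (420x560x3 uint8, red, green, blue), "fx", "fy", "cx", "cy" (pixels), "k1" (the pictures are not rectified: a ray, as slopes to the right and down, at radius r is drawn at 1 + k1 r^2 times it, then the intrinsics apply), "extrinsics" (4x4, takes a point from world to camera coordinates). Camera axes: x right, y down, z forward; pixel columns grow to the right and rows downward; lengths in mm; the calibration is good to about 2 mm. A picture is of the moment at which its call begins. There is no depth.
- ticket.job_done(): hands the job in; it is judged then, once.
The state is a dict: "clock": time; "joint_positions": joint angles; "joint_vel": joint speeds; "effort": joint torques, N m; "eef_pos": TCP position; "tcp_rot": TCP orientation; "force": force on the tool from outside, world axes, zero at the start; "ft_torque": the same for the moment, N m; "grip_width": finger opening in mm; "gripper_force": force on a finger pad.
Only numpy, scipy, OpenCV 4.12 (cv2) and the standard library are available. Lean on these libraries where they do the work, as an engineer would, in place of code of your own. Each camera call takes 0.05 s, during which the arm holds its last target. There are 200 camera calls.

### The job

A bench dog has been put away by mistake in the shallow three-row rack, boxed in between the two tall blocks, and the thin moulding offcut that belongs there was left out on the pale strip beside the dark dog tray. First stand both tall blocks aside on the bare plywood board; then lay the bench dog lengthwise in the middle of the long dark tray, lay the offcut in the middle of the rack just where the dog was, lying the same way, and finally stand each tall block back upright exactly where it stood at the start. Leave the oval pad and the mallet alone.

Things in the scene. Friction and masses are not known exactly. Their poses are not given: they have to be found in the camera images.
- rack: Fixed shallow rack, pale base, brown rim, 180 (x) x 206 (y) mm outside; rim 8 mm wide, 18 high; inner floor 164 x 190 mm at height 10 mm. Origin: centre of underside, on the bench top (z = 0). Holds three pieces with lengths along y: tall blocks near x = -42 and +42 mm (which is which changes), dog at x = 0 (each off by up to 4 mm in x, 8 in y).
- side_board: Bare fixed plywood board, 180 (x) x 200 (y) x 12 mm thick, no rim: the side area, empty at the start, with room for both tall blocks side by side (for instance centred at x = -45 and +45 mm, length along y). Origin: centre of its underside, on the bench top; upper face at 12 mm.
- dog_tray: Long narrow fixed tray of dark wood, empty at the start, 96 (x) x 167 (y) mm outside, rim 6 mm wide and 14 mm high, inner floor 84 x 155 mm at 8 mm height. Origin: centre of the tray's underside, on the bench top. Its length is its y axis. A pale strip of wood, 75 x 190 mm and 4 mm thick, is fixed along its -x side (towards the robot), centred at x = -86 mm.
- batten: Tall block 1, loose: brown batten offcut, plain cuboid 37 (x, thickness) x 160 (y, length) x 70 mm (z, height), about 0.2 kg, standing on its long edge in the rack. The longer, thinner one. Origin: centre of its underside; z up.
- block: Tall block 2, loose: brown packing block, plain cuboid 45 (x, thickness) x 120 (y, length) x 60 mm (z, height), about 0.3 kg, standing on its long edge in the rack; the shorter, thicker one. Origin: centre of underside; z up. Both tall blocks can be gripped across the thickness in their upper half, above the dog and offcut.
- bench_dog: Bench dog, loose: plain square bar of brown wood, lighter than the tall blocks (a steel spring on its side hardly shows), about 25 (x) x 131 (y, length) x 23 mm (z, height), about 0.07 kg, lying in the middle row of the rack with only 4 to 16 mm to the tall block on either side. Origin: centre of its underside; z up.
- offcut: Moulding offcut, loose: thin dark strip with slanted ends, 12 (x) x 167 (y, length) x 19 mm (z, height), about 0.06 kg, lying on the 4 mm pale strip at about x = -90 mm of the dog tray. Origin: centre of its underside; z up.
- oval_pad: Dark oval wooden pad, 96 x 134 x 30 mm, a bystander at the left. Origin: centre of its underside.
- mallet: Wooden mallet lying on its side, 116 x 276 x 66 mm, a bystander at the right. Origin: centre of its underside.

How it is judged (in metres and radians):
On the way, in this order (a step that is already met when the one before it is completed fails the run):
1. both tall blocks stand released on the plywood board (x of batten in the frame of side_board between -0.08 and 0.08 m and y of batten in the frame of side_board between -0.08 and 0.08 m and z of batten in the frame of side_board between 0.008 and 0.017 m and angle between each of batten, block's own z axis and vertical below 0.1 rad and linear speed of each of batten, block below 0.02 m/s and angular speed of each of batten, block below 0.2 rad/s and contact force between the fingers and batten below 0.1 N and x of block in the frame of side_board between -0.08 and 0.08 m and y of block in the frame of side_board between -0.08 and 0.08 m and z of block in the frame of side_board between 0.008 and 0.017 m and contact force between the fingers and block below 0.1 N), for 0.2 s.
2. the bench dog lies released in the middle of the dog tray (x of bench_dog in the frame of dog_tray between -0.015 and 0.015 m and y of bench_dog in the frame of dog_tray between -0.015 and 0.015 m and z of bench_dog in the frame of dog_tray between 0.004 and 0.013 m and angle between bench_dog's own z axis and vertical below 0.1 rad and angle between the y axis of bench_dog and the y axis of dog_tray, either way round below 0.15 rad and linear speed of bench_dog below 0.02 m/s and angular speed of bench_dog below 0.2 rad/s and contact force between the fingers and bench_dog below 0.1 N), for 0.2 s.
3. the offcut lies released in the middle of the rack (x of offcut in the frame of rack between -0.01 and 0.01 m and y of offcut in the frame of rack between -0.015 and 0.015 m and z of offcut in the frame of rack between 0.006 and 0.015 m and angle between offcut's own z axis and vertical below 0.1 rad and angle between the y axis of offcut and the y axis of rack, either way round below 0.15 rad and linear speed of offcut below 0.02 m/s and angular speed of offcut below 0.2 rad/s and contact force between the fingers and offcut below 0.1 N), for 0.2 s.
At the end, for the whole second after the job is handed in: Dog flat in the dog tray, within 15 mm of its middle; offcut flat in the rack, within 10 mm (x) and 15 mm (y) of its middle; both tall blocks upright within 12 mm of where they started; all within 0.15 rad of the tray's or rack's length, released and at rest (x of bench_dog in the frame of dog_tray between -0.015 and 0.015 m and y of bench_dog in the frame of dog_tray between -0.015 and 0.015 m and z of bench_dog in the frame of dog_tray between 0.004 and 0.013 m and angle between each of bench_dog, offcut, batten, block's own z axis and vertical below 0.1 rad and angle between the y axis of bench_dog and the y axis of dog_tray, either way round below 0.15 rad and x of offcut in the frame of rack between -0.01 and 0.01 m and y of offcut in the frame of rack between -0.015 and 0.015 m and z of offcut in the frame of rack between 0.006 and 0.015 m and angle between the y axis of each of offcut, batten, block and the y axis of rack, either way round below 0.15 rad and distance of each of batten, block from where it was at the start of the episode below 0.012 m and linear speed of each of batten, block, bench_dog, offcut below 0.02 m/s and angular speed of each of batten, block, bench_dog, offcut below 0.2 rad/s); the robot touches nothing.
It fails at once if the oval pad is moved more than 25 mm (distance of oval_pad from where it was at the start of the episode above 0.025 m).
It fails at once if the mallet is moved more than 25 mm (distance of mallet from where it was at the start of the episode above 0.025 m).
It also fails if it takes over 141 s, if anything falls off the work surface, if the arm or the gripper's body presses on something with over 40 N, if the wrist force passes 120 N, or if a joint passes its speed limit or range.

## Working session

There is one attempt and no reset: what is moved stays moved. The work goes in short steps, Python scripts to look and compute and a tool call to move; the robot and the scene stay as the last step left them, time stands still between calls to the robot, and variables do not carry over. Pictures are saved under pics/ and viewed, at most 14 in all, crops included, and the job is handed in when it is done.

Besides the shell and the picture viewer there is one more tool, called as name([rows], argument=value, ...), one row to a line, values as JSON. play_rows: Moves the arm, as the interface text tells. Its arguments: {"type":"object","properties":{"targets":{"type":"array"}},"required":["targets"]}

```bash
mkdir -p pics; ls; cat > h.py <<'E'
import numpy as np, cv2
from plant import get_obs, eyes, ticket
def cap(n,f=None):
    c=eyes.capture(n)
    if f: cv2.imwrite('pics/'+f,cv2.cvtColor(c['image'],cv2.COLOR_RGB2BGR))
    np.savez('%s.npz'%n,**c)
    return c
def ray(c,uv,z):
    uv=np.atleast_2d(uv).astype(float)
    K=np.array([[c['fx'],0,c['cx']],[0,c['fy'],c['cy']],[0,0,1]],float)
    d=(uv-[K[0,2],K[1,2]])/[K[0,0],K[1,1]]
    p=d.copy()
    for _ in range(30): p=d/(1+c['k1']*(p**2).sum(1,keepdims=True))
    E=np.array(c['extrinsics']);R,t=E[:3,:3],E[:3,3]
    o=-R.T@t; w=np.c_[p,np.ones(len(p))]@R
    return o+w*((z-o[2])/w[:,2])[:,None]
def proj(c,P):
    E=np.array(c['extrinsics']);q=np.atleast_2d(P)@E[:3,:3].T+E[:3,3]
    p=q[:,:2]/q[:,2:];p=p*(1+c['k1']*(p**2).sum(1,keepdims=True))
    return p*[c['fx'],c['fy']]+[c['cx'],c['cy']]
E
python3 - <<'E'
from h import *
np.set_printoptions(suppress=True,precision=3)
for n in ['scene','side','wrist']:
    c=cap(n,n+'0.png'); E=np.array(c['extrinsics']); print(n,c['fx'],c['cx'],c['cy'],c['k1'],-E[:3,:3].T@E[:3,3],E[2,:3])
print(get_obs())
E
```

```text
pics
scene 474.5261589803452 276.5244954797001 209.1654500460265 -0.09728493657293975 [ -219.412 -1051.75   1042.861] [ 0.457  0.628 -0.629]
side 511.3584624273691 271.5912945713909 201.3514997286594 -0.07921508686863402 [  827.888 -1170.51   1617.166] [-0.169  0.58  -0.797]
wrist 295.632507827769 282.1671419533012 212.4624000727598 -0.06560194321374145 [648.593  66.517 373.275] [-0.002 -0.261 -0.965]
{'clock': 0.15, 'joint_positions': array([ 0.263,  0.502, -0.427,  1.551,  0.221,  1.138, -0.21 ]), 'joint_vel': array([ 0.   , -0.004,  0.001, -0.002, -0.001,  0.   ,  0.001]), 'effort': array([ -0.008, -57.004,  -5.826, -28.128,   0.011,   0.008,  -0.   ]), 'eef_pos': array([649.476,  -0.046, 244.479]), 'tcp_rot': array([-2.221, -2.221,  0.002]), 'force': array([-0.828,  0.397, -0.216]), 'ft_torque': array([-0.017,  0.015, -0.003]), 'gripper_force': 0.0, 'grip_width': 85.1691554286903}
```

View pics/scene0.png

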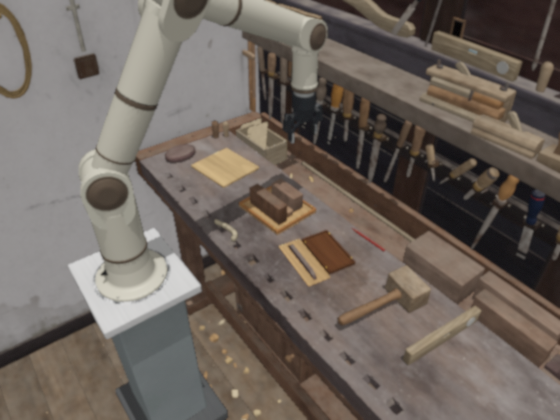

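View pics/side0.png

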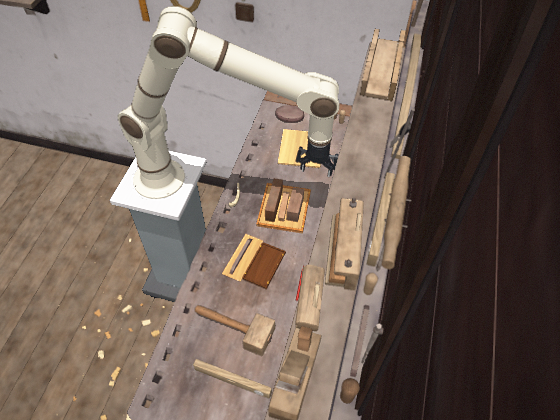

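View pics/wrist0.png

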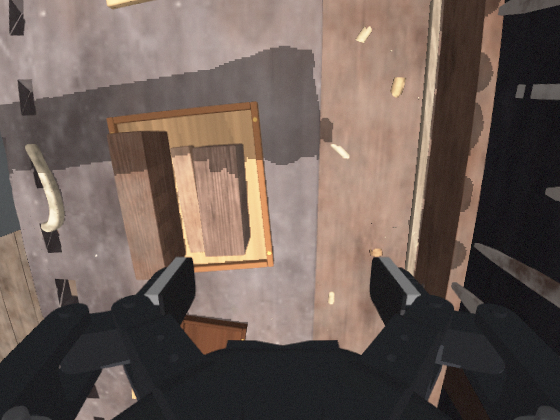

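The wrist view shows the rack, with rim corners at about (108,118), (255,103) and (272,265). The batten is on the left (110-170,130-280), the dog in the middle (about 185,205) and the block on the right (195-250,145-260). In the side view the board is at about (300,148), the offcut at (242,257) and the dark tray at (264,266).

```bash
python3 - <<'E'
from h import *
np.set_printoptions(suppress=True,precision=1)
w=dict(np.load('wrist.npz')); s=dict(np.load('side.npz')); sc=dict(np.load('scene.npz'))
print('rack rim',ray(w,[(108,118),(255,103),(272,265)],18))
print('side board',ray(s,[(284,130),(318,133)],12),ray(s,[(279,160)],12))
print('side tray',ray(s,[(257,244),(285,251),(274,287),(242,279)],14)); print('offcut',ray(s,[(250,239),(233,275)],20))
print('scene board',ray(sc,[(193,167),(226,150),(258,167),(224,184)],12))
print('scene tray',ray(sc,[(303,241),(324,232),(354,263),(331,271)],14),ray(sc,[(279,247),(298,240),(329,275),(310,285)],4))
print('mallet/pad',ray(s,[(260,335),(290,115)],20))
for n,z,box in [('side',12,(100,180,270,330)),]:
    im=cv2.cvtColor(s['image'],cv2.COLOR_RGB2HSV)[100:180,270:330]
    m=cv2.inRange(im,(15,90,120),(35,255,255)); cs=max(cv2.findContours(m,0,2)[0],key=cv2.contourArea); r=cv2.minAreaRect(cs)
    print(r,ray(s,cv2.boxPoints(r)+[270,100],12))
E
```

```text
rack rim [[ 441.9   86.    18. ]
 [ 616.7  100.    18. ]
 [ 634.4 -100.8   18. ]]
side board [[430.6 393.8  12. ]
 [579.2 416.7  12. ]] [[456.7 216.9  12. ]]
side tray [[ 489.7 -208.    14. ]
 [ 597.4 -209.    14. ]
 [ 598.7 -362.    14. ]
 [ 481.3 -362.6   14. ]]
offcut [[ 459.5 -197.7   20. ]
 [ 447.  -359.1   20. ]]
scene board [[422.1 382.   12. ]
 [590.8 411.4  12. ]
 [625.5 230.3  12. ]
 [460.8 212.7  12. ]]
scene tray [[ 500.9 -204.3   14. ]
 [ 582.7 -211.4   14. ]
 [ 563.9 -373.    14. ]
 [ 485.9 -356.4   14. ]] [[ 429.2 -172.7    4. ]
 [ 497.9 -182.8    4. ]
 [ 477.1 -358.4    4. ]
 [ 406.6 -355.4    4. ]]
mallet/pad [[ 603.5 -547.6   20. ]
 [ 433.8  485.4   20. ]]
((23.233945846557617, 47.279815673828125), (26.686391830444336, 36.79551696777344), 9.865806579589844) [[453.  197.7  12. ]
 [422.3 411.8  12. ]
 [541.2 415.9  12. ]
 [564.8 203.1  12. ]]
```

play_rows([
  [-3.5,-8.5,0,0,0,0,1],
  [-3.5,-8.5,0,0,0,0,1],
  [-3.5,-8.5,0,0,0,0,1],
  [-3.5,-8.5,0,0,0,0,1],
  [-3.5,-8.5,0,0,0,0,1],
  [-3.5,-8.5,0,0,0,0,1],
  [-3.5,-8.5,0,0,0,0,1],
  [-3.5,-8.5,0,0,0,0,1],
  [-3.5,-8.5,0,0,0,0,1],
  [-3.5,-8.5,0,0,0,0,1],
])

```text
clock: 1.4
eef_pos: [510.9, -338.4, 245.3]
tcp_rot: [-2.218, -2.224, -0.001]
force: [0.2, 0.0, 0.3]
grip_width: 85.9
gripper_force: 0.0
```

```bash
python3 - <<'E'
from h import *
c=cap('wrist','tray.png'); np.savez('tray.npz',**c); print(get_obs()['eef_pos'],get_obs()['tcp_rot'])
E
```

```text
[ 510.7123169  -338.69095883  245.37010465] [-2.21891510e+00 -2.22391353e+00 -5.23871778e-04]
```

play_rows([
  [0.75,6.75,0,0,0,0,1],
  [0.75,6.75,0,0,0,0,1],
  [0.75,6.75,0,0,0,0,1],
  [0.75,6.75,0,0,0,0,1],
  [0.75,6.75,0,0,0,0,1],
  [0.75,6.75,0,0,0,0,1],
  [0.75,6.75,0,0,0,0,1],
  [0.75,6.75,0,0,0,0,1],
  [0.75,6.75,0,0,0,0,1],
])

```text
clock: 2.58
eef_pos: [539.8, -71.4, 245.2]
tcp_rot: [-2.224, -2.219, 0.0]
force: [0.5, 0.7, -0.2]
grip_width: 85.3
gripper_force: 0.0
```

```bash
python3 - <<'E'
from h import *
c=cap('wrist','rack.png'); np.savez('rack.npz',**c); print(get_obs()['eef_pos'],get_obs()['tcp_rot'])
a=[cv2.imread('pics/'+n) for n in ('tray.png','rack.png')]
cv2.imwrite('pics/both.png',np.hstack([a[0][0:300,80:480],a[1][0:300,80:480]]))
E
```

```text
[539.88367492 -71.03788012 245.22407621] [-2.22336876e+00 -2.21947958e+00  2.63387319e-04]
```

View pics/both.png

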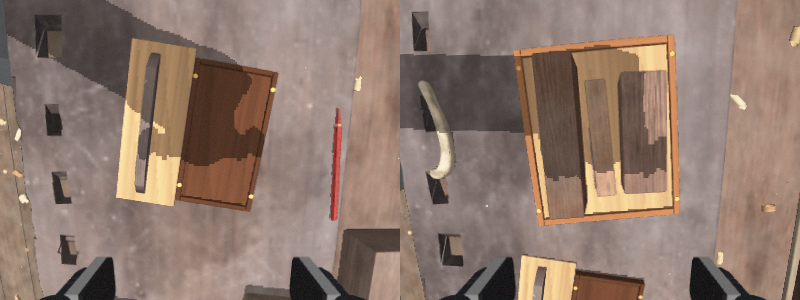

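The left crop shows the strip at about (157,122), the offcut at (147,122) and the tray at (228,133). The right crop shows the rack at about (598,130), batten at (556,133), dog at (601,138) and block at (643,130). Next I enlarge both to read the corners.

```bash
python3 - <<'E'
import cv2
a=cv2.imread('pics/tray.png')[30:220,190:390]; b=cv2.imread('pics/rack.png')[30:230,190:370]
cv2.imwrite('pics/t3.png',cv2.resize(a,None,fx=3,fy=3,interpolation=2)); cv2.imwrite('pics/r3.png',cv2.resize(b,None,fx=3,fy=3,interpolation=2))
E
```

```text
(no output)
```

View pics/t3.png

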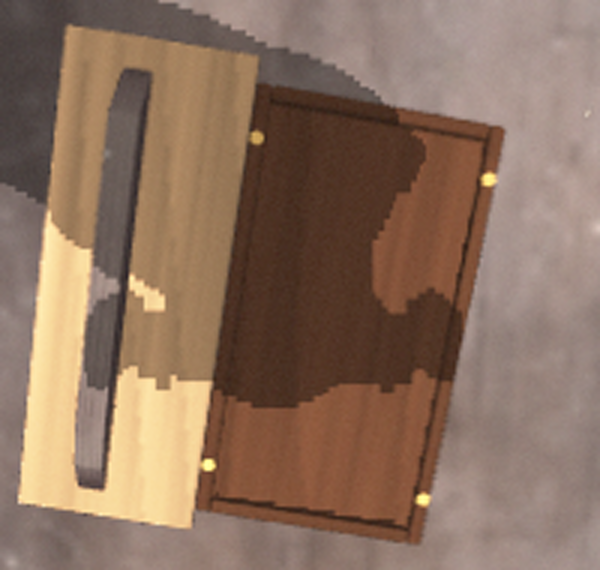

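View pics/r3.png

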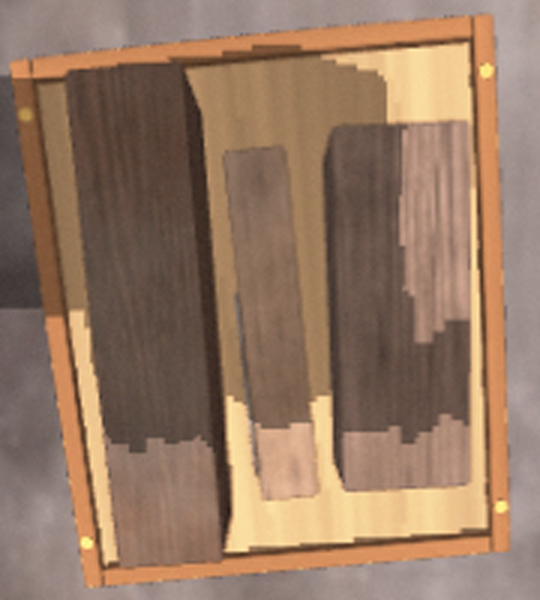

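play_rows([
  [-0.25,8.5,0,0,0,0,1],
  [-0.25,8.5,0,0,0,0,1],
  [-0.25,8.5,0,0,0,0,1],
  [-0.25,8.5,0,0,0,0,1],
  [-0.25,8.5,0,0,0,0,1],
  [-0.25,8.5,0,0,0,0,1],
  [-0.25,8.5,0,0,0,0,1],
  [-0.25,8.5,0,0,0,0,1],
  [-0.25,8.5,0,0,0,0,1],
])

```text
clock: 3.75
eef_pos: [530.7, 267.8, 245.2]
tcp_rot: [2.224, 2.217, -0.001]
force: [0.4, 0.9, -0.5]
grip_width: 85.7
gripper_force: 0.0
```

```bash
python3 - <<'E'
from h import *
c=cap('wrist','board.png'); np.savez('board.npz',**c); print(get_obs()['eef_pos'],get_obs()['tcp_rot'])
E
```

```text
[530.68507982 268.02977738 245.26501395] [ 2.22407602e+00  2.21773421e+00 -7.88768021e-04]
```

View pics/board.png

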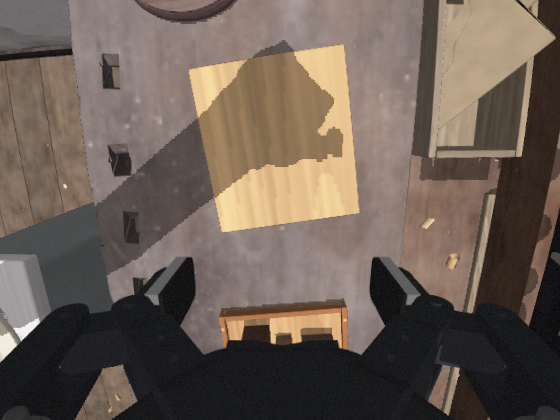

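The enlarged views show all the top-face corners clearly. In the board view, the bare board has corners at (190,69), (344,45), (359,213) and (222,231).

```bash
cat > m.py <<'E'
from h import *
np.set_printoptions(suppress=True,precision=1)
def quad(c,z,pts,name,dims):
    P=ray(c,pts,z)[:,:2]; TL,TR,BR,BL=P
    y=(TL+TR-BR-BL)/2; x=(TR+BR-TL-BL)/2
    print(name,'c',P.mean(0),'len',np.linalg.norm(x),np.linalg.norm(y),'exp',dims,'yaw deg from y %.1f from x %.1f'%(np.degrees(np.arctan2(-y[0],y[1])),np.degrees(np.arctan2(x[1],x[0]))))
E
python3 - <<'E'
from m import *
L=lambda n:dict(np.load(n+'.npz'))
z3=lambda a:np.array(a)/3+[190-.33,30-.33]
r,t,b=L('rack'),L('tray'),L('board')
quad(r,18,z3([(13,62),(491,14),(508,550),(92,586)]),'rack',(180,206))
quad(r,80,z3([(67,70),(185,64),(221,560),(119,568)]),'batten',(37,160))
quad(r,70,z3([(332,127),(469,121),(470,485),(343,490)]),'block',(45,120))
quad(r,33,z3([(224,152),(285,147),(319,494),(262,500)]),'dog',(25,131))
quad(t,14,z3([(258,85),(503,128),(418,543),(197,510)]),'tray',(96,167))
quad(t,4,z3([(67,26),(259,57),(193,527),(19,502)]),'strip',(75,190))
quad(t,23,z3([(122,70),(152,70),(103,487),(77,486)]),'offcut',(12,167))
quad(b,12,np.array([(190,69),(344,45),(359,213),(222,231)]),'board',(180,200))
E
```

```text
rack c [538.3  -7.8] len 176.26768419361946 204.45282527129754 exp (180, 206) yaw deg from y 5.2 from x 5.1
batten c [497.  -10.8] len 35.8954889614006 158.24547478634628 exp (37, 160) yaw deg from y 3.2 from x 3.2
block c [580.9  -5.9] len 44.15866954349367 118.49777064485771 exp (45, 120) yaw deg from y 2.7 from x 2.5
dog c [537.1 -12.3] len 22.246204976977705 128.41217215943095 exp (25, 131) yaw deg from y 5.8 from x 5.1
tray c [ 535.5 -277.9] len 93.88498811474533 165.2978784947169 exp (96, 167) yaw deg from y -9.0 from x -8.7
strip c [ 450.8 -263.9] len 74.86513552109365 188.294559800955 exp (75, 190) yaw deg from y -9.0 from x -8.7
offcut c [ 445.9 -263.4] len 10.77001756049741 156.9143188239032 exp (12, 167) yaw deg from y -8.8 from x -1.3
board c [525.7 321.2] len 177.1392457038596 197.37555189552944 exp (180, 200) yaw deg from y 8.0 from x 7.8
```

play_rows([
  [-0.82,-7.02,-2,0,0,0.64,0.65],
  [-0.82,-7.02,-2,0,0,0.64,0.65],
  [-0.82,-7.02,-2,0,0,0.64,0.65],
  [-0.82,-7.02,-2,0,0,0.64,0.65],
  [-0.82,-7.02,-2,0,0,0.64,0.65],
  [-0.82,-7.02,-2,0,0,0.64,0.65],
  [-0.82,-7.02,-3,0,0,0.64,0.65],
  [-0.82,-7.02,-3,0,0,0.64,0.65],
  [-0.82,-7.02,-3,0,0,0.64,0.65],
  [-0.82,-7.02,-3,0,0,0.64,0.65],
])

```text
clock: 5.05
eef_pos: [498.3, -10.3, 126.7]
tcp_rot: [2.157, 2.282, 0.003]
force: [-1.2, -0.0, 0.2]
grip_width: 55.5
gripper_force: 0.0
```

```bash
python3 - <<'E'
from h import *
from scipy.spatial.transform import Rotation as R
c=cap('wrist','w1.png'); o=get_obs(); print(o['eef_pos'],R.from_rotvec(o['tcp_rot']).as_matrix().round(3),o['grip_width'])
E
```

```text
[498.19914714 -10.41213907 126.59216766] [[-0.056  0.998  0.002]
 [ 0.998  0.056 -0.   ]
 [-0.     0.002 -1.   ]] 55.53292500802209
```

View pics/w1.png

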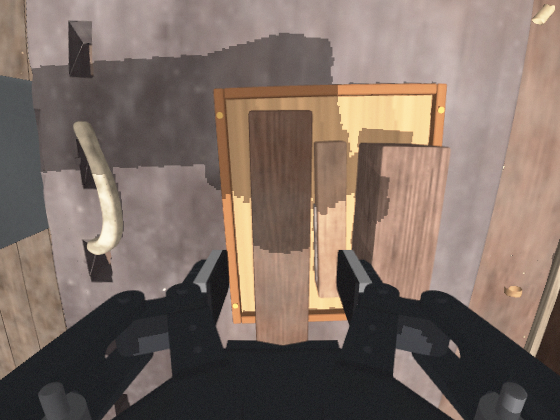

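The fingers straddle the batten symmetrically: pads at columns 215 and 350, batten at 253-312. I descend and grip.

play_rows([
  [0,0,-1,0,0,0,0.65],
  [0,0,-1.7,0,0,0,0.65],
  [0,0,-1.7,0,0,0,0.65],
  [0,0,-1.7,0,0,0,0.65],
  [0,0,-1.7,0,0,0,0],
  [0,0,-1.7,0,0,0,0],
  [0,0,-1.7,0,0,0,0],
  [0,0,-1.7,0,0,0,0],
  [0,0,-1.7,0,0,0,0],
  [0,0,-1.7,0,0,0,0],
])

```text
clock: 6.35
eef_pos: [498.4, -10.8, 58.8]
tcp_rot: [2.157, 2.281, 0.002]
force: [-1.4, 1.2, 6.9]
grip_width: 36.3
gripper_force: 60.5
```

play_rows([
  [0,0,0.8,0,0,0,0],
  [0,0,1.8,0,0,0,0],
  [0,0,2.5,0,0,0,0],
  [-0.1,1,2.5,0,0,0,0],
  [-0.1,2.4,2.5,0,0,0,0],
  [-0.2,3.8,2.5,0,0,0,0],
  [-0.3,5.2,2.5,0,0,0,0],
  [-0.4,6.6,2.5,0,0,0,0],
  [-0.4,7.6,2.5,0,0,0,0],
  [-0.4,8.15,2.5,0,0,0,0],
  [-0.4,8.15,2.5,0,0,0,0],
  [-0.4,8.15,1.4,0,0,0,0],
  [-0.4,8.15,0.5,0,0,0,0],
  [-0.4,8.15,0.2,0,0,0,0],
  [-0.4,8.15,0.08,0,0,0,0],
  [-0.4,8.15,0.08,0,0,0,0],
  [-0.4,8.15,0.08,0,0,0,0],
])

```text
clock: 8.48
eef_pos: [482.2, 315.7, 61.8]
tcp_rot: [2.158, 2.282, 0.004]
force: [-0.2, -0.2, -1.9]
grip_width: 36.1
gripper_force: 60.9
```

```bash
python3 - <<'E'
from h import *
c=cap('wrist','w2.png');s=cap('side','s2.png')
a=cv2.imread('pics/w2.png')[:,:];b=cv2.resize(cv2.imread('pics/s2.png')[90:240,240:340],None,fx=2.4,fy=2.8)
cv2.imwrite('pics/c2.png',np.hstack([a,b])[:,:800])
E
```

```text
(no output)
```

View pics/c2.png

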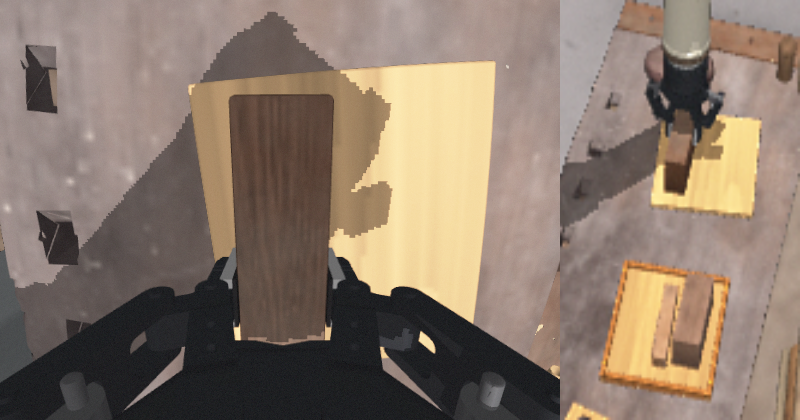

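The batten sits over the left part of the board, upright and just above it. I release it and go to the block.

play_rows([
  [0,0,-0.02,0,0,0,0],
  [0,0,-0.02,0,0,0,0.65],
  [0,0,-0.02,0,0,0,0.65],
  [0,0,-0.02,0,0,0,0.65],
  [0,0,0.8,0,0,0,0.65],
  [0,0,2,0,0,0,0.8],
  [0,0,2,0,0,0,0.8],
  [2.47,-8.04,2,0,0,-0.1,0.8],
  [2.47,-8.04,2,0,0,-0.1,0.8],
  [2.47,-8.04,2,0,0,-0.1,0.8],
  [2.47,-8.04,2,0,0,-0.1,0.8],
  [2.47,-8.04,2,0,0,-0.1,0.8],
  [2.47,-8.04,2,0,0,-0.1,0.8],
  [2.47,-8.04,2,0,0,-0.1,0.8],
  [2.47,-8.04,2,0,0,-0.1,0.8],
  [2.47,-8.04,2,0,0,-0.1,0.8],
])

```text
clock: 10.58
eef_pos: [579.5, -4.0, 140.4]
tcp_rot: [-2.164, -2.276, -0.001]
force: [-0.3, -1.2, -0.1]
grip_width: 68.2
gripper_force: 0.0
```

```bash
python3 - <<'E'
from h import *
c=cap('wrist','w3.png');s=cap('side','s3.png');print(get_obs()['eef_pos'])
a=cv2.imread('pics/w3.png')[:,:];b=cv2.resize(cv2.imread('pics/s3.png')[90:240,240:340],None,fx=2.4,fy=2.8)
cv2.imwrite('pics/c3.png',np.hstack([a,b])[:,:800])
E
```

```text
[579.73470371  -4.60707532 140.56023189]
```

View pics/c3.png

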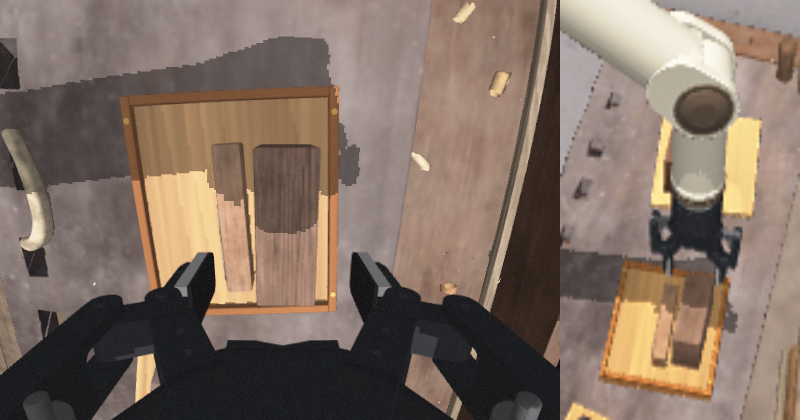

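The block lies centred between the pads (columns 212-352, block at 255-318). I descend and grip.

play_rows([
  [0,0,-1,0,0,0,0.8],
  [0,0,-2.16,0,0,0,0.8],
  [0,0,-2.16,0,0,0,0.8],
  [0,0,-2.16,0,0,0,0.8],
  [0,0,-2.16,0,0,0,0],
  [0,0,-2.16,0,0,0,0],
  [0,0,-2.16,0,0,0,0],
  [0,0,-2.16,0,0,0,0],
  [0,0,-2.16,0,0,0,0],
])

```text
clock: 11.8
eef_pos: [581.8, -6.2, 56.5]
tcp_rot: [2.167, 2.271, 0.004]
force: [0.1, -0.5, 6.8]
grip_width: 43.9
gripper_force: 61.2
```

play_rows([
  [0,0,0.8,0,0,0,0],
  [0,0,1.8,0,0,0,0],
  [0,0,2.5,0,0,0,0],
  [-0.1,1,2.5,0,0,0,0],
  [-0.1,2.4,2.5,0,0,0,0],
  [-0.2,3.8,2.5,0,0,0,0],
  [-0.25,5.2,2.5,0,0,0,0],
  [-0.25,6.6,2.5,0,0,0,0],
  [-0.25,7.8,2.5,0,0,0,0],
  [-0.25,8.35,2.5,0,0,0,0],
  [-0.25,8.35,2.5,0,0,0,0],
  [-0.25,8.35,1.4,0,0,0,0],
  [-0.25,8.35,0.5,0,0,0,0],
  [-0.25,8.35,0.2,0,0,0,0],
  [-0.25,8.35,0.06,0,0,0,0],
  [-0.25,8.35,0.06,0,0,0,0],
  [-0.25,8.35,0.06,0,0,0,0],
])

```text
clock: 13.92
eef_pos: [571.6, 326.5, 58.5]
tcp_rot: [2.169, 2.27, 0.002]
force: [-1.7, -4.7, 7.7]
grip_width: 43.8
gripper_force: 64.0
```

play_rows([
  [0,0,0,0,0,0,0.8],
  [0,0,0,0,0,0,0.8],
  [0,0,0,0,0,0,0.8],
  [0,0,0.8,0,0,0,0.8],
  [0,0,2,0,0,0,0.8],
  [0,0,2.34,0,0,0,0.7],
  [-0.85,-8.5,2.34,0,0,0.56,0.7],
  [-0.85,-8.5,2.34,0,0,0.56,0.7],
  [-0.85,-8.5,2.34,0,0,0.56,0.7],
  [-0.85,-8.5,2.34,0,0,0.56,0.7],
  [-0.85,-8.5,2.34,0,0,0.56,0.7],
  [-0.85,-8.5,2.34,0,0,0.56,0.7],
  [-0.85,-8.5,2.34,0,0,0.56,0.7],
  [-0.85,-8.5,2.34,0,0,0.56,0.7],
  [-0.85,-8.5,2.34,0,0,0.56,0.7],
])

```text
clock: 15.8
eef_pos: [536.1, -10.3, 150.1]
tcp_rot: [-2.109, -2.328, -0.001]
force: [-0.3, 0.2, -0.4]
grip_width: 59.5
gripper_force: 0.0
```

```bash
python3 - <<'E'
from h import *
c=cap('wrist','w4.png');s=cap('side','s4.png');print(get_obs()['eef_pos'])
a=cv2.imread('pics/w4.png')[:,:];b=cv2.resize(cv2.imread('pics/s4.png')[90:240,240:340],None,fx=2.4,fy=2.8)
cv2.imwrite('pics/c4.png',np.hstack([a,b])[:,:800])
E
```

```text
[536.07878089 -10.70489489 150.06547074]
```

View pics/c4.png

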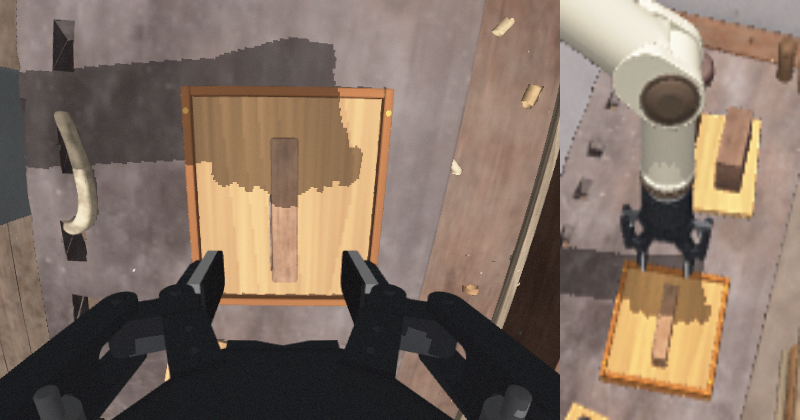

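The dog is centred at column 285, between the pads at 222 and 342, and the block stands on the board. I descend on the dog.

play_rows([
  [0.04,0,-1.4,0,0,0,0.7],
  [0.04,0,-2.6,0,0,0,0.7],
  [0.04,0,-3.1,0,0,0,0.7],
  [0.04,0,-3.1,0,0,0,0.7],
  [0.04,0,-3.1,0,0,0,0.7],
  [0.04,0,-3.1,0,0,0,0],
  [0.04,0,-3.1,0,0,0,0],
  [0.04,0,-3.1,0,0,0,0],
  [0.04,0,-3.1,0,0,0,0],
  [0.04,0,-3.1,0,0,0,0],
  [0.04,0,-3.1,0,0,0,0],
])

```text
clock: 17.27
eef_pos: [538.7, -12.5, 27.5]
tcp_rot: [2.111, 2.324, 0.002]
force: [-0.6, 0.0, 7.5]
grip_width: 21.3
gripper_force: 60.2
```

play_rows([
  [0,0,1,0,0,0,0],
  [0,0,2,0,0,0,0],
  [0,-1,2,0,0,-1,0],
  [0,-2.4,2,0,0,-2.9,0],
  [0,-3.8,2,0,0,-2.9,0],
  [-0.08,-5.2,2,0,0,-2.9,0],
  [-0.08,-6.2,2,0,0,-2.9,0],
  [-0.08,-6.64,2,0,0,-2.9,0],
  [-0.08,-6.64,2,0,0,-2.9,0],
  [-0.08,-6.64,1,0,0,-2.9,0],
  [-0.08,-6.64,0.3,0,0,-2.9,0],
  [-0.08,-6.64,0,0,0,-2.9,0],
  [-0.08,-6.64,-0.03,0,0,-2.9,0],
  [-0.08,-6.64,-0.03,0,0,-2.9,0],
  [-0.08,-6.64,-0.03,0,0,-2.9,0],
])

```text
clock: 19.15
eef_pos: [534.9, -277.5, 25.4]
tcp_rot: [2.388, 2.041, 0.001]
force: [0.1, 0.3, -1.3]
grip_width: 21.5
gripper_force: 60.1
```

play_rows([
  [0,0,0,0,0,0,0.5],
  [0,0,0,0,0,0,0.5],
  [0,0,0,0,0,0,0.5],
  [0,0,0.7,0,0,0,0.5],
  [0,0,1.7,0,0,0,0.5],
  [0,0,2.6,0,0,0,0.5],
  [-2.23,0.36,2.6,0,0,0,0.5],
  [-2.23,0.36,2.6,0,0,0,0.5],
  [-2.23,0.36,2.6,0,0,0,0.5],
  [-2.23,0.36,2.6,0,0,0,0.5],
])

```text
clock: 20.4
eef_pos: [446.3, -263.9, 129.4]
tcp_rot: [2.388, 2.039, 0.001]
force: [-0.1, 0.3, 0.5]
grip_width: 43.0
gripper_force: 0.0
```

```bash
python3 - <<'E'
from h import *
c=cap('wrist','w5.png');np.savez('w5.npz',**c);print(get_obs()['eef_pos'])
E
```

```text
[ 446.60059396 -263.7865161   129.27604768]
```

View pics/w5.png

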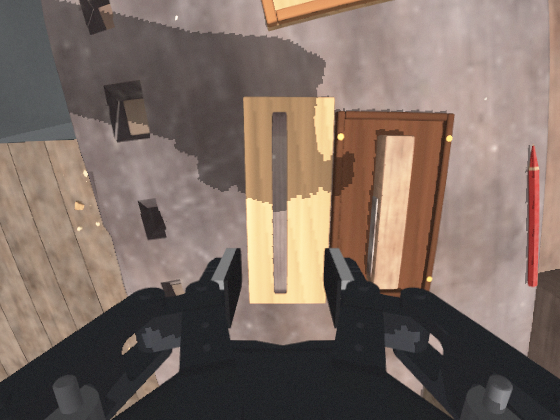

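The offcut is centred between the pads (columns 273-287, rows 112-292). The dog lies in the tray, with top corners (378,135), (413,138), (401,290) and (370,288).

```bash
python3 - <<'E'
from m import *
c=dict(np.load('w5.npz'))
quad(c,31,[(378,135),(413,138),(401,290),(370,288)],'dog',(22,131))
quad(c,23,[(273,112),(287,112),(286,292),(275,292)],'off',(12,167))
print('tray top edge mid',ray(c,[(336,113),(452,115)],14).mean(0))
E
```

```text
dog c [ 531.9 -277.3] len 27.47954097599072 128.40471426080893 exp (22, 131) yaw deg from y -7.1 from x -13.4
off c [ 444.5 -258.1] len 10.239427038186069 152.80096259827798 exp (12, 167) yaw deg from y -8.9 from x -9.0
tray top edge mid [ 546.9 -196.9   14. ]
```

play_rows([
  [0,0,-1,0,0,0,0.38],
  [0,0,-2.2,0,0,0,0.38],
  [0,0,-2.72,0,0,0,0.38],
  [0,0,-2.72,0,0,0,0.38],
  [0,0,-2.72,0,0,0,0],
  [0,0,-2.72,0,0,0,0],
  [0,0,-2.72,0,0,0,0],
  [0,0,-2.72,0,0,0,0],
  [0,0,-2.72,0,0,0,0],
])

```text
clock: 21.58
eef_pos: [445.1, -263.7, 20.2]
tcp_rot: [2.389, 2.04, 0.0]
force: [0.2, -0.2, -1.3]
grip_width: 10.6
gripper_force: 61.3
```

play_rows([
  [0,0,1,0,0,0,0],
  [0,0,2,0,0,0,0],
  [0.3,1,2,0,0,1,0],
  [0.8,2.2,2,0,0,2.82,0],
  [1.3,3.4,2,0,0,2.82,0],
  [1.8,4.6,2,0,0,2.82,0],
  [2.32,5.8,2,0,0,2.82,0],
  [2.32,6.33,2,0,0,2.82,0],
  [2.32,6.33,2,0,0,2.82,0],
  [2.32,6.33,1,0,0,2.82,0],
  [2.32,6.33,0.4,0,0,2.82,0],
  [2.32,6.33,0.17,0,0,2.82,0],
  [2.32,6.33,0.15,0,0,2.82,0],
  [2.32,6.33,0.15,0,0,2.82,0],
  [2.32,6.33,0.15,0,0,2.82,0],
])

```text
clock: 23.45
eef_pos: [538.4, -10.9, 26.5]
tcp_rot: [2.121, 2.317, 0.001]
force: [-0.2, -0.6, -1.2]
grip_width: 10.3
gripper_force: 61.4
```

play_rows([
  [0,0,0,0,0,0,0.38],
  [0,0,0,0,0,0,0.38],
  [0,0,0,0,0,0,0.38],
  [0,0,0.7,0,0,0,0.38],
  [0,0,2,0,0,0,0.65],
  [0,-0.7,3.5,0,0,0,0.65],
  [0,-1.5,5,0,0,0,0.65],
  [0,-1.5,5.5,0,0,0,0.65],
  [0,-1.5,5.5,0,0,0,0.65],
])

```text
clock: 24.58
eef_pos: [539.6, -71.3, 248.8]
tcp_rot: [2.119, 2.313, 0.004]
force: [0.6, -0.1, -0.6]
grip_width: 55.4
gripper_force: 0.0
```

```bash
python3 - <<'E'
from h import *
c=cap('wrist','w6.png');np.savez('w6.npz',**c);print(get_obs()['eef_pos'])
cv2.imwrite('pics/w6z.png',cv2.resize(cv2.imread('pics/w6.png')[20:240,190:390],None,fx=2.7,fy=2.7,interpolation=2))
E
```

```text
[538.38467527 -70.60529803 246.89275441]
```

View pics/w6z.png

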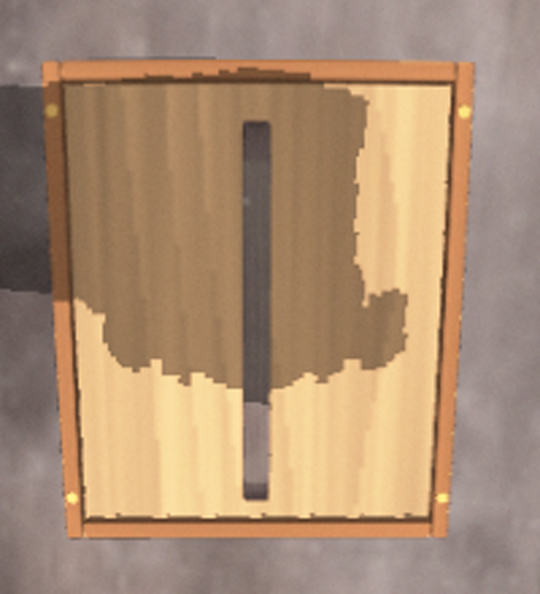

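The offcut lies centred in the rack (columns 243-270 out of 43-475, rows 121-500 within 62-538). Next I fetch the block.

play_rows([
  [0.8,9.95,-2.65,0,0,-0.48,0.8],
  [0.8,9.95,-2.65,0,0,-0.48,0.8],
  [0.8,9.95,-2.65,0,0,-0.48,0.8],
  [0.8,9.95,-2.65,0,0,-0.48,0.8],
  [0.8,9.95,-2.65,0,0,-0.48,0.8],
  [0.8,9.95,-2.65,0,0,-0.48,0.8],
  [0.8,9.95,-2.65,0,0,-0.48,0.8],
  [0.8,9.95,-2.65,0,0,-0.48,0.8],
  [0.8,9.95,-2.65,0,0,-0.48,0.8],
  [0.8,9.95,-2.65,0,0,-0.48,0.8],
  [0.8,9.95,-2.65,0,0,-0.48,0.8],
])

```text
clock: 26.0
eef_pos: [570.7, 326.0, 140.3]
tcp_rot: [2.17, 2.27, -0.0]
force: [-0.3, -0.7, -0.0]
grip_width: 68.1
gripper_force: 0.0
```

```bash
python3 - <<'E'
from h import *
c=cap('wrist','w7.png')
E
```

```text
(no output)
```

View pics/w7.png

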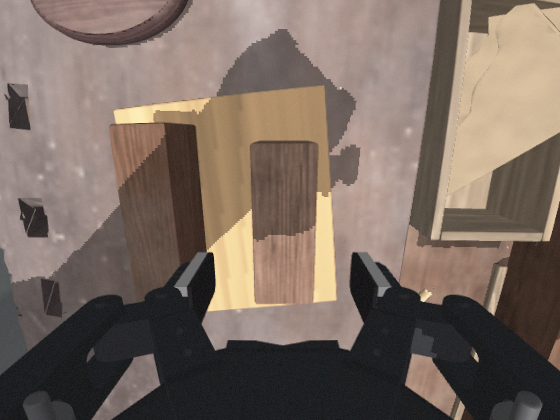

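Both tall blocks stand upright on the board, and the block (255-318) is centred between the pads. I grip it and carry it back.

play_rows([
  [0,0,-1,0,0,0,0.8],
  [0,0,-2.09,0,0,0,0.8],
  [0,0,-2.09,0,0,0,0.8],
  [0,0,-2.09,0,0,0,0.8],
  [0,0,-2.09,0,0,0,0],
  [0,0,-2.09,0,0,0,0],
  [0,0,-2.09,0,0,0,0],
  [0,0,-2.09,0,0,0,0],
  [0,0,-2.09,0,0,0,0],
])

```text
clock: 27.18
eef_pos: [571.7, 328.6, 59.1]
tcp_rot: [2.168, 2.272, 0.006]
force: [1.4, -0.2, 7.5]
grip_width: 44.3
gripper_force: 62.5
```

play_rows([
  [0,0,0.8,0,0,0,0],
  [0,0,1.8,0,0,0,0],
  [0,0,2.5,0,0,0,0],
  [0.1,-1,2.5,0,0,0,0],
  [0.1,-2.4,2.5,0,0,0,0],
  [0.2,-3.8,2.5,0,0,0,0],
  [0.25,-5.2,2.5,0,0,0,0],
  [0.25,-6.6,2.5,0,0,0,0],
  [0.25,-7.8,2.5,0,0,0,0],
  [0.25,-8.35,2.5,0,0,0,0],
  [0.25,-8.35,2.5,0,0,0,0],
  [0.25,-8.35,1.4,0,0,0,0],
  [0.25,-8.35,0.5,0,0,0,0],
  [0.25,-8.35,0.1,0,0,0,0],
  [0.25,-8.35,-0.03,0,0,0,0],
  [0.25,-8.35,-0.03,0,0,0,0],
  [0.25,-8.35,-0.03,0,0,0,0],
])

```text
clock: 29.3
eef_pos: [579.8, -4.5, 57.0]
tcp_rot: [-2.166, -2.275, -0.0]
force: [-4.8, 0.9, 5.6]
grip_width: 44.1
gripper_force: 63.4
```

play_rows([
  [0,0,0,0,0,0,0.75],
  [0,0,0,0,0,0,0.75],
  [0,0,0,0,0,0,0.75],
  [0,0,0.8,0,0,0,0.75],
  [0,0,2.1,0,0,0,0.75],
  [-2.47,8.04,2.1,0,0,0.1,0.65],
  [-2.47,8.04,2.1,0,0,0.1,0.65],
  [-2.47,8.04,2.1,0,0,0.1,0.65],
  [-2.47,8.04,2.1,0,0,0.1,0.65],
  [-2.47,8.04,2.1,0,0,0.1,0.65],
  [-2.47,8.04,2.1,0,0,0.1,0.65],
  [-2.47,8.04,2.1,0,0,0.1,0.65],
  [-2.47,8.04,2.1,0,0,0.1,0.65],
  [-2.47,8.04,2.1,0,0,0.1,0.65],
])

```text
clock: 31.05
eef_pos: [482.3, 313.1, 139.1]
tcp_rot: [2.161, 2.279, -0.001]
force: [0.6, 0.1, 0.9]
grip_width: 55.5
gripper_force: 0.0
```

play_rows([
  [0,0,-1,0,0,0,0.65],
  [0,0,-1.99,0,0,0,0.65],
  [0,0,-1.99,0,0,0,0.65],
  [0,0,-1.99,0,0,0,0.65],
  [0,0,-1.99,0,0,0,0],
  [0,0,-1.99,0,0,0,0],
  [0,0,-1.99,0,0,0,0],
  [0,0,-1.99,0,0,0,0],
  [0,0,-1.99,0,0,0,0],
])

```text
clock: 32.17
eef_pos: [482.3, 315.8, 61.7]
tcp_rot: [2.158, 2.281, 0.004]
force: [-2.0, -1.2, 6.2]
grip_width: 36.3
gripper_force: 60.5
```

play_rows([
  [0,0,0.8,0,0,0,0],
  [0,0,1.8,0,0,0,0],
  [0,0,2.5,0,0,0,0],
  [0.1,-1,2.5,0,0,0,0],
  [0.1,-2.4,2.5,0,0,0,0],
  [0.2,-3.8,2.5,0,0,0,0],
  [0.3,-5.2,2.5,0,0,0,0],
  [0.4,-6.6,2.5,0,0,0,0],
  [0.4,-7.6,2.5,0,0,0,0],
  [0.4,-8.15,2.5,0,0,0,0],
  [0.4,-8.15,2.5,0,0,0,0],
  [0.4,-8.15,2.5,0,0,0,0],
  [0.4,-8.15,1.4,0,0,0,0],
  [0.4,-8.15,0.5,0,0,0,0],
  [0.4,-8.15,0.1,0,0,0,0],
  [0.4,-8.15,-0.04,0,0,0,0],
  [0.4,-8.15,-0.04,0,0,0,0],
  [0.4,-8.15,-0.04,0,0,0,0],
])

```text
clock: 34.42
eef_pos: [497.0, -9.2, 59.7]
tcp_rot: [-2.156, -2.285, 0.0]
force: [-6.1, 1.5, 7.5]
grip_width: 36.2
gripper_force: 62.4
```

Now I release it, retreat upward to the viewing pose, and compare with the first rack picture.

play_rows([
  [0,0,0,0,0,0,0.62],
  [0,0,0,0,0,0,0.62],
  [0,0,0,0,0,0,0.62],
  [0,0,0.8,0,0,0,0.62],
  [0,0,2,0,0,0,0.62],
  [0.5,-0.7,3.5,0,0,-0.64,0.62],
  [1.07,-1.48,4.67,0,0,-0.64,1],
  [1.07,-1.48,4.67,0,0,-0.64,1],
  [1.07,-1.48,4.67,0,0,-0.64,1],
  [1.07,-1.48,4.67,0,0,-0.64,1],
  [1.07,-1.48,4.67,0,0,-0.64,1],
])

```text
clock: 35.8
eef_pos: [538.9, -68.9, 243.6]
tcp_rot: [-2.218, -2.222, 0.002]
force: [0.5, 1.0, -0.6]
grip_width: 85.2
gripper_force: 0.0
```

```bash
python3 - <<'E'
from m import *
c=cap('wrist','w8.png');o=get_obs();print(o['eef_pos'],o['clock'])
r=dict(np.load('rack.npz'))
z3=lambda a:np.array(a)/3+[190-.33,30-.33]
# shift of template patches (block/batten tops) between the two pictures, converted on top plane
for nm,z,q in [('batten',80,[(67,70),(185,64),(221,560),(119,568)]),('block',70,[(332,127),(469,121),(470,485),(343,490)]),('rack',18,[(13,62),(491,14),(508,550),(92,586)])]:
    p=z3(q); P=ray(r,p,z); q2=proj(c,P)
    res=[]
    for a,b in zip(p,q2):
        h=11;a0=np.round(a).astype(int)
        e=lambda im:cv2.cvtColor(im,cv2.COLOR_RGB2GRAY)
        T=e(r['image'])[a0[1]-h:a0[1]+h+1,a0[0]-h:a0[0]+h+1]; b0=np.round(b).astype(int);m=9
        S=e(c['image'])[b0[1]-h-m:b0[1]+h+m+1,b0[0]-h-m:b0[0]+h+m+1]
        M=cv2.matchTemplate(S,T,5);_,v,_,l=cv2.minMaxLoc(M)
        n=b0+np.array(l)-m+(a-a0); d=ray(c,[n],z)[0,:2]-ray(r,[a],z)[0,:2]; res.append((round(v,2),d.round(1).tolist()))
    print(nm,res)
E
```

```text
[539.1 -69.1 243.8] 35.85
batten [(0.87, [-0.7, 1.1]), (0.94, [-0.9, 0.4]), (0.96, [-1.2, 0.8]), (0.9, [-0.1, 0.6])]
block [(0.98, [-1.9, -0.4]), (0.9, [-0.1, -0.2]), (0.89, [-0.6, -0.0]), (0.93, [-1.5, -0.2])]
rack [(0.84, [-7.7, -4.2]), (0.91, [-0.2, 0.4]), (0.95, [-0.3, -0.4]), (0.88, [0.1, 0.1])]
```

```bash
python3 -c "
from plant import ticket
print(ticket.job_done())"
```

```text
the job is handed in; nothing more can be done
None
```

The job is handed in, with no verdict returned: the dog lies in the tray, the offcut is in the middle of the rack, and both tall blocks are back upright within about 2 mm of where they started, by camera measurement.

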